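Free and prove the dial portion scale before packing

TASK

Prove that the dial portion scale runs freely before packing starts: with the fingers together, gently push (do not pinch) the arrest bolt's knob well over towards the dial to free the platform, then press gently straight down on the platform's near right corner, where a sticking guide would show, until the dial pointer, driving the slim drag hand ahead of it, reaches the metal tab on the dial's rim. Hold it there for about a second, then let the platform rise gently under the fingers to its top and move clear, so that the pointer is back at its start and the drag hand is left standing at the tab as the record, neither short of it nor past it. Pick nothing up, keep off the dial, and leave the things lying round the scale where they are.

Things in the scene. Friction and masses are not known exactly. Their poses are not given: they have to be found in the camera images.
- scale: grey dial scale fixed to the table, front roughly towards the robot (turned up to 17 deg). Origin on the table under its middle; x from its front to its back, y to its left (dial side), z up. Base: x -153 to 83 mm, y -150 to 150, top at z 44. Round leaning dial over the left half, its top about 185 mm up; square platform over the right half, bolt knob on the front ledge
- platform_corner (a point): where to press: point on the top face near the platform's front right corner, 27 mm in from both edges; it sinks with the platform. Press within 45 mm of it, not in the middle. Platform: flat steel plate 150 x 150 x 6 mm, sides along the scale's x and y, its top 96 mm above the table when up
- pointer_tip (a point): the end of the dial pointer, 55 mm from the dial's middle
- platform (a joint): how far the platform is pressed down, m: 0 up (start), 0.030 bottom stop. A spring lifts it: about 5 N starts it, about 14 N holds it at 0.025; it moves straight down and follows the fingers up again. With the bolt home, a pin under the platform rests on the bolt and it cannot sink more than 2 mm
- pointer (a joint): angle of the dial pointer (long tapered black blade with a round tail), rad, 0 at no load, growing clockwise as seen from the front. It is geared to the platform: 0.080 rad for each mm pressed (80 x the platform's value in m)
- drag_hand (a joint): angle of the drag hand (slim straight hand with a small disc at its end, over the pointer), rad, zero and direction as the pointer. The pointer pushes it ahead at the same angle; when the pointer goes back it stays. It starts at 0.1 to 0.5, short of the tab; a clear cover keeps fingers off
- rim_tab (a joint): angle of the tab clipped on the dial's rim (dark metal, 12 mm wide, tapering to a point towards the dial's middle), rad, zero and direction as the pointer; 1.0 to 2.0, that is 12.5 to 25 mm of platform travel. It stays put: do not touch it
- tab_tip (a point): the tab's point, 55 mm from the dial's middle
- drag_tip (a point): the end of the drag hand, 55 mm from the dial's middle
- bolt_knob (a point): middle of the bolt's thick part, a black upright knob 20 mm across, from 65 to 83 mm above the table; this point is 72 mm up. It stands on the scale's front ledge, 55 mm in front of the platform's front edge, before the platform's right half, and slides along the scale's +y, towards the dial side. Only the platform is high within 70 mm
- arrest_bolt (a joint): travel of the arrest bolt, m: 0 to 0.004 at the start (home, under the pin), 0.036 at its stop; the platform is free from about 0.016, fully clear from 0.022, towards the scale's +y. It moves at about 2 N and stays where it is left
- mushroom_side_3: brown mushroom lying to the left of the scale, 56 x 65 x 47 mm, origin under its middle; leave alone
- mushroom_7: brown mushroom cap lying in front of the scale's dial side, 65 x 60 x 44 mm, origin under its middle; leave alone
- mushroom_9: brown mushroom cap lying to the left of the scale, 54 x 54 x 38 mm, origin under its middle; leave alone
- cutter_side: yellow bow cutter, 70 x 186 x 17 mm, lying to the right of the scale, origin under its middle; leave alone
- marker_1: felt marker, 19 x 132 x 20 mm, lying in front of the scale's right corner, origin under its middle; leave alone
- tape_roll: roll of tape, 104 x 102 x 25 mm, lying to the left of the scale, origin under its middle; leave alone

How it is judged (in metres and radians):
On the way, in this order (a step that is already met when the one before it is completed fails the run):
1. the arrest bolt is pushed over and the platform is free (value of joint arrest_bolt above 0.022 m and value of joint platform below 0.004 m), for 0.1 s.
2. the platform is pressed at its near right corner and held with the pointer at the tab (distance between pointer_tip and tab_tip below 0.011 m and horizontal distance between the grasp point and platform_corner below 0.06 m and contact force between the fingers and platform above 1 N), for 0.5 s.
At the end, for the whole second after the job is handed in: the bolt is at least 22 mm over (of 36), the platform is back up within 1.5 mm, the pointer is back at its zero within 0.12 rad, and the end of the drag hand stands still within 11 mm (0.2 rad) of the tab's point, on either side (value of joint arrest_bolt above 0.022 m and value of joint platform below 0.0015 m and value of joint pointer below 0.12 rad and distance between drag_tip and tab_tip below 0.011 m and velocity of joint drag_hand below 0.05 rad/s); the robot touches nothing.
It fails at once if a thing lying round the scale is lifted or moved by more than 25 mm (distance of any of mushroom_side_3, mushroom_7, mushroom_9, cutter_side, marker_1, tape_roll from where it was at the start of the episode above 0.025 m or height (world z) of any of mushroom_side_3, mushroom_7, mushroom_9, cutter_side, marker_1, tape_roll above 0.02 m).
It fails at once if the platform is pressed with more than 40 N (contact force between the fingers and platform above 40 N).
It fails at once if the bolt is pinched or shoved hard (over 30 N in all) (contact force between the fingers and arrest_bolt above 30 N).
It fails at once if the dial or its tab is pushed (contact force between any of the arm, the fingers and dial above 3 N).
It fails at once if the platform is let slam up (velocity of joint platform below -0.3 m/s).
It also fails if it takes over 48 s, if anything falls off the work surface, if the arm or the gripper's body presses on something with over 40 N, if the wrist force passes 120 N, or if a joint passes its speed limit or range.

ROBOT

A 6-joint arm with a two-finger parallel gripper is mounted at the origin on the work surface; the furniture and walls round the work are solid. World frame = base frame: x ahead of the robot, y to its left, z up, the work surface at z = 0. Lengths are in mm, angles in rad, forces in N, time in s.
With the tool pointing down it reaches from about 350 to 775 mm from the base axis. Payload 7.3 kg.
Tool frame: the origin (TCP) lies between the finger pads; the fingertips stand 8 mm ahead of it and the grasp point (between the pads) lies 11 mm behind it; y points along the fingers, z is the direction in which the jaws open and shut, and the axes are right-handed (so a half turn about y gives the same grasp; the last joint's range is limited). The gripper opens to 92 mm and grips with 3 to 60 N. Pads are 19 mm wide; open, the fingers measure 130 mm over their backs; the gripper's body (75 mm by 190 mm) begins 47 mm behind the grasp point.
Start: joints at [1.124, 0.342, 1.524, -0, 1.275, -0.146], TCP at [155.534, 501.451, 234.741] pointing down, gripper open.
Joint ranges: [-2.53, 2.53], [-0.77, 2.02], [0.04, 2.7], [-1, 4.14], [0.28, 2.66], [-3.11, 3.11]. Speed limits (rad/s): [2.57, 2.57, 3.14, 3.14, 3.14, 3.14].

INTERFACE

Orientations are given as [roll, pitch, yaw] about the fixed x, y, z axes, in that order (R = Rz(yaw) Ry(pitch) Rx(roll)).
In Python, from plant import bot, vision, job gives the robot as it stands. The module is installed in compiled form; this text tells all that it offers.
- The arm moves only by the tool arm_command, never from a script. Its argument "deltas" is a list of rows, each a list of 4 numbers: the shift along the tool's x, y, z in m, then the turn about the tool's y in degrees. In form: [[x, y, z, twist], ...]. A call has 1 to 5 rows; each row shifts and turns the commanded pose from where the row before left it, along the tool's axes as they then stand; what a row does not reach is not made up. A row lasts 1/10 s, in which the tool goes at most 50 mm and 8.59 degrees, less where a joint would pass 70% of its speed; a pose out of reach is approached as far as the arm can. A call is refused whole if a number of a shift passes 0.05 or a number of a turn 8.59, either way. A call with a gripper value outside its range is refused whole. "claw" is the closure in counts, from 0 (fully open) to 255 (shut), set as the call begins (left out, the last holds). The fingers move at their own pace and stop on an object; the grip force is fixed at half the most. Time passes only in rows, so rows that do not move let the fingers close. It gives the time, the measured TCP pose, the force and the opening at its end, in the units of the state.
- bot.get_obs(): the state, without advancing time (a new reading comes with each control period).
- vision.capture(name): name is "scene" or "top" or "wrist"; returns a dict with "img" (480x640x3 uint8, red, green, blue), "camera_matrix" (3x3 intrinsics, pixels), "dist_coeffs" ([k1, k2, p1, p2, k3] as OpenCV has them; the pictures are not rectified), "world_to_cam" (4x4, takes a point from world to camera coordinates); the wrist camera has in their place "mount" (4x4, takes a point from camera to tool coordinates, whose origin is the TCP and whose axes are the tool frame's). Camera axes: x right, y down, z forward; pixel columns grow to the right and rows downward; lengths in mm; the calibration is good to about 2 mm. A picture is of the moment at which its call begins: read the wrist's pose just before it. There is no depth.
- job.close_job(): hands the job in, once; it reports no verdict.
Trained networks look in a picture, given as the dict that the camera call returned (one of the last four; its "shot" number tells which), for a name from the list of things; names that differ only in an ending like _2 or _b are one class to them, and where a whole thing is asked for, a point or a joint stands for the part that bears it (a point fixed in the world has none). Each returns a list of dicts, best first, with "confidence" (0 to 1); they miss things now and then, are a little off and sometimes report something else, mostly with a low value. They report only what shows in the picture. A call takes as long as a camera call.
- vision.find_in(picture, name): "xyz" ([x, y, z] in mm, in the coordinates of the camera as it stood for that picture, good to about 4 mm: the middle of the surface that is visible of it).
- vision.regions_of(picture, name): "mask" (480x640 bool, what is visible of it).
The state is a dict: "time": time; "joint_positions": joint angles; "dq": joint speeds; "tau": joint torques, N m; "tool_pos": TCP position; "tcp_rot": TCP orientation; "contact_force": force on the tool from outside, world axes, zero at the start; "moment": the same for the moment, N m; "grip_width": finger opening in mm.
Only numpy, scipy, OpenCV 4.12 (cv2) and the standard library are available. Lean on these libraries where they do the work, as an engineer would, in place of code of your own. Each camera call takes 0.05 s, during which the arm holds its last target. There are 200 camera calls.

## Working session

There is one attempt and no reset: what is moved stays moved. The work goes in short steps, Python scripts to look and compute and a tool call to move; the robot and the scene stay as the last step left them, time stands still between calls to the robot, and variables do not carry over. Pictures are saved under pics/ and viewed, about 8 in all and at most 12, crops included, and the job is handed in when it is done.

Besides the shell and the picture viewer there is one more tool, called after "Emit:" as name(argument=value, ...) on one line, values as JSON. arm_command: Moves the arm, as the interface text tells. Its arguments: {"type":"object","properties":{"deltas":{"type":"array","items":{"type":"array","items":{"type":"number"}}},"claw":{"type":"number"}},"required":["deltas"]}

```bash
mkdir -p pics; cat > h.py <<'E'
import numpy as np, cv2
from plant import bot, vision, job
from scipy.spatial.transform import Rotation as R
def w2c(p):
    if 'world_to_cam' in p: return np.array(p['world_to_cam'])
def toworld(p,xyz,o=None):
    if 'world_to_cam' in p: return (np.linalg.inv(w2c(p))@np.r_[xyz,1])[:3]
    M=np.eye(4); M[:3,:3]=R.from_euler('xyz',o['tcp_rot']).as_matrix(); M[:3,3]=o['tool_pos']
    return (M@np.array(p['mount'])@np.r_[xyz,1])[:3]
def save(p,n): cv2.imwrite('pics/'+n,cv2.cvtColor(p['img'],cv2.COLOR_RGB2BGR))
E
python3 - <<'E'
from h import *
o=bot.get_obs(); print(o)
for c in ('scene','top'):
    p=vision.capture(c); save(p,c+'1.png')
    print(c,p['camera_matrix'],p['dist_coeffs'],np.array(p['world_to_cam']).round(3).tolist())
    for n in ('scale','platform_corner','bolt_knob','pointer_tip','tab_tip','drag_tip','marker_1','mushroom_7'):
        for d in vision.find_in(p,n)[:2]: print(n,toworld(p,d['xyz']).round(1),round(d['confidence'],2))
print(bot.get_obs()['time'])
E
```

```text
{'time': 0.0, 'joint_positions': array([ 1.12402400e+00,  3.42735876e-01,  1.52503318e+00,  8.28359802e-06,
        1.27537880e+00, -1.45999254e-01]), 'dq': array([ 3.12050004e-04,  8.63412905e-04,  1.27324669e-03, -1.89009924e-03,
       -4.37232088e-04, -9.25807459e-05]), 'tau': array([-2.58965163e-03, -4.31220603e+01, -2.44228131e+01,  7.15872017e-02,
        5.55862812e-02, -2.10900348e-04]), 'tool_pos': array([155.33877624, 501.07787289, 234.03248064]), 'tcp_rot': array([-1.57233383e+00,  2.34088515e-04, -3.00775668e-01]), 'contact_force': array([ 0.12767838,  0.55129059, -0.71109947]), 'moment': array([0.00930104, 0.02685104, 0.02405715]), 'grip_width': 91.76550363782854}
scene [[503.30937071   0.         317.49695036]
 [  0.         503.30937071 229.89957951]
 [  0.           0.           1.        ]] [-0.1398542  0.         0.         0.         0.       ] [[0.764, -0.645, 0.012, -387.228], [-0.358, -0.44, -0.824, 329.983], [0.536, 0.626, -0.567, 769.74], [0.0, 0.0, 0.0, 1.0]]
scale [ 580.1 -108.1   54.6] 0.93
scale [624.4 105.8  34.5] 0.46
platform_corner [ 606.7 -165.7   96
[... 252 characters left out ...]
32   0.         310.67940277]
 [  0.         569.18191132 243.65129886]
 [  0.           0.           1.        ]] [-0.14050785  0.          0.          0.          0.        ] [[-0.013, -0.999, 0.031, 21.044], [-0.984, 0.008, -0.178, 550.44], [0.177, -0.033, -0.984, 1088.443], [0.0, 0.0, 0.0, 1.0]]
scale [595.1 -66.8  99.1] 0.67
scale [ 521.2 -141.3   55.6] 0.24
platform_corner [ 610.5 -152.2   95.2] 0.79
bolt_knob [ 524.2 -142.7   56.1] 0.96
pointer_tip [723.  115.1  27.5] 0.71
pointer_tip [504.6 120.7  34. ] 0.43
tab_tip [703.  -22.8 186.6] 0.59
marker_1 [ 402.1 -218.5   14.6] 0.95
marker_1 [724.9 111.6  27.1] 0.35
mushroom_7 [504.2 122.8  34.7] 0.8
mushroom_7 [633.5 110.6  34.7] 0.78
0.9
```

View pics/scene1.png

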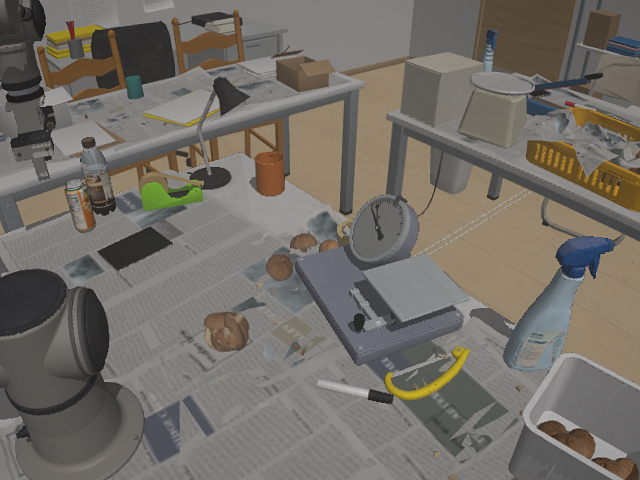

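View pics/top1.png

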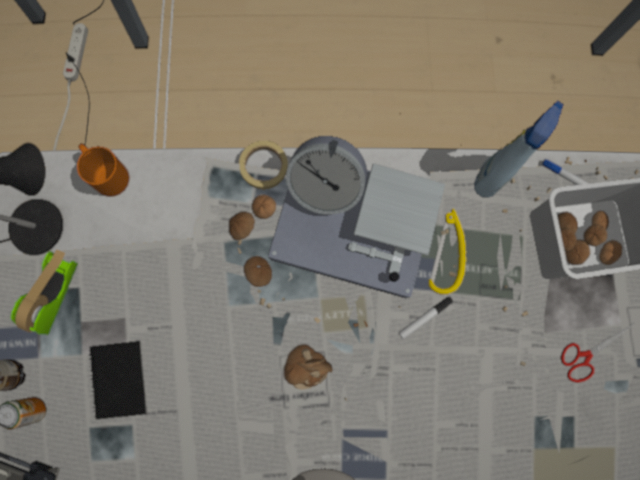

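```bash
python3 - <<'E'
from h import *
a=cv2.imread('pics/top1.png')[130:305,265:445]; b=cv2.imread('pics/scene1.png')[185:275,340:430]
A=cv2.resize(a,None,fx=3.4,fy=3.4,interpolation=3)[:595]; B=cv2.resize(b,(186*1,186))
cv2.imwrite('pics/c1.png',np.hstack([A,np.vstack([B,np.zeros((595-186,186,3),np.uint8)])]))
print(A.shape)
E
```

```text
(595, 612, 3)
```

View pics/c1.png

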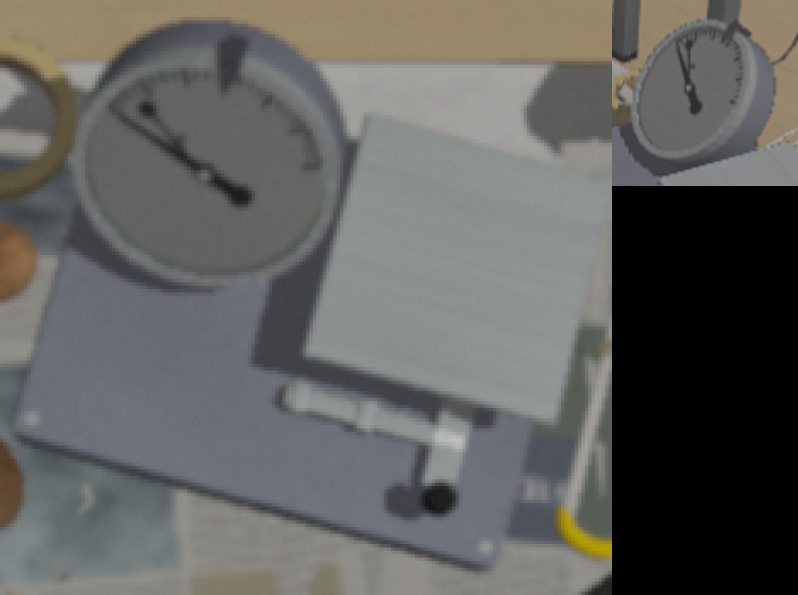

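```bash
cat > geo.py <<'E'
from h import *
from scipy.optimize import least_squares
p=vision.capture('top'); K=np.array(p['camera_matrix']);D=np.array(p['dist_coeffs']);T=np.linalg.inv(w2c(p))
def ray(u,v):
    q=cv2.undistortPoints(np.array([[[265+u/3.4,130+v/3.4]]],float),K,D)[0,0]
    return T[:3,3],T[:3,:3]@np.r_[q,1]
def onz(u,v,z):
    c,d=ray(u,v); return c+d*(z-c[2])/d[2]
TL,BL,BR=onz(370,115,96),onz(305,355,96),onz(557,422,96)
print('plat',TL.round(1),BL.round(1),BR.round(1),np.linalg.norm(TL-BL),np.linalg.norm(BL-BR))
e=BL-BR; yaw=np.arctan2(-e[0],e[1]); f=TL-BL; print('yaw',yaw,np.arctan2(f[1],f[0]))
f1,f2=onz(15,432,44),onz(487,568,44); e2=f1-f2; print('base front',f1.round(1),f2.round(1),np.linalg.norm(e2),np.arctan2(-e2[0],e2[1]))
X=np.array([np.cos(yaw),np.sin(yaw),0]);Y=np.array([-np.sin(yaw),np.cos(yaw),0])
print('corner',(BR+27*X+27*Y).round(1),'knob',onz(438,498,83).round(1), 'knob in platform frame',(onz(438,498,83)-BR)@X,(onz(438,498,83)-BR)@Y)
Z=np.array([0,0,1.])
pts={'c':(204,176),'ptr':(108,104),'drag':(147,106),'tab':(230,92)}
def place(s):
    th,dep=s; n=-np.cos(th)*X+np.sin(th)*Z
    c0,d=ray(*pts['c']); C=c0+d*dep; up=np.sin(th)*X+np.cos(th)*Z; r=-Y
    o={}
    for k in('ptr','drag','tab'):
        a,b=ray(*pts[k]); q=a+b*((C-a)@n)/(b@n)-C; o[k]=(q@r,q@up)
    return C,o
s=least_squares(lambda s:[np.hypot(*v)-55 for v in place(s)[1].values()],[.8,950]).x
for s in (s,[.6,s[1]],[.9,s[1]]):
    C,o=place(s); an={k:np.arctan2(v[0],v[1]) for k,v in o.items()}
    print('lean',s,C.round(1),{k:np.hypot(*v).round(1) for k,v in o.items()},'drag',an['drag']-an['ptr'],'tab',an['tab']-an['ptr'])
E
python3 geo.py; python3 -c "
from h import *;o=bot.get_obs();print(o['time'],o['tool_pos'],o['tcp_rot'])"
```

```text
plat [ 701.8 -110.5   96. ] [559.6 -68.3  96. ] [ 519.8 -211.4   96. ] 148.34983887114228 148.4678268649445
yaw -0.2710467716257711 -0.28816686923220775
base front [525.   97.8  44. ] [ 441.8 -178.2   44. ] 288.2997509917122 -0.2928356175958457
corner [ 553.1 -192.6   96. ] knob [ 478.8 -143.6   83. ] knob in platform frame -57.68814678667117 54.30836516709837
lean [4.56178126e-01 9.01174109e+02] [ 6.050e+02 -5.000e-01  2.995e+02] {'ptr': np.float64(58.6), 'drag': np.float64(48.0), 'tab': np.float64(57.2)} drag 0.28456821001421506 tab 1.071735057215912
lean [0.6, np.float64(901.1741087642129)] [ 6.050e+02 -5.000e-01  2.995e+02] {'ptr': np.float64(57.1), 'drag': np.float64(45.3), 'tab': np.float64(50.6)} drag 0.2738425096114284 tab 1.1324018310426416
lean [0.9, np.float64(901.1741087642129)] [ 6.050e+02 -5.000e-01  2.995e+02] {'ptr': np.float64(55.9), 'drag': np.float64(42.6), 'tab': np.float64(43.2)} drag 0.25386292903922036 tab 1.20433072664457
0.95 [155.51665571 501.46352454 234.75749865] [-1.57066814e+00  9.88545627e-06 -3.00762045e-01]
```

Emit:
arm_command(deltas=[[0, 0, 0, 0], [0, 0, 0, 0], [0, 0, 0, 0]], claw=255)

```text
time: 1.25
tool_pos: [155.5, 501.4, 234.8]
tcp_rot: [-1.571, -0.0, -0.301]
contact_force: [-0.5, 0.4, 0.0]
grip_width: 72.3
```

Emit:
arm_command(deltas=[[0.038, 0, -0.03, 0], [0.038, 0, -0.03, 0], [0.038, 0, -0.03, 0], [0.038, 0, -0.03, 0], [0.038, 0, -0.03, 0]])

```text
time: 1.75
tool_pos: [293.3, 300.3, 234.9]
tcp_rot: [-1.57, -0.0, -0.3]
contact_force: [1.0, 1.3, 0.3]
grip_width: 32.2
```

Emit:
arm_command(deltas=[[0.028, 0, -0.038, 0], [0.028, 0, -0.038, 0], [0.028, 0, -0.038, 0], [0.028, 0, -0.038, 0], [0.028, 0, -0.038, 0]])

```text
time: 2.25
tool_pos: [370.3, 77.1, 235.0]
tcp_rot: [-1.57, -0.001, -0.301]
contact_force: [0.4, 1.1, -0.0]
grip_width: 0.6
```

Emit:
arm_command(deltas=[[0.028, 0, -0.038, -1], [0.028, 0, -0.038, 0], [0.028, 0, -0.038, 0], [0, 0, 0, 0], [0, 0, 0, 0]])

```text
time: 2.75
tool_pos: [417.8, -54.9, 234.4]
tcp_rot: [-1.57, 0.001, -0.286]
contact_force: [-0.4, 0.1, -0.9]
grip_width: 0.4
```

```bash
python3 - <<'E'
from h import *
o=bot.get_obs(); p=vision.capture('wrist'); save(p,'w1.png'); print(o['time'],o['tool_pos'],o['tcp_rot']); print(np.array(p['mount']).round(3).tolist(),p['camera_matrix'],p['dist_coeffs'])
for n in ('bolt_knob','tab_tip','pointer_tip','drag_tip'):
    for d in vision.find_in(p,n)[:2]: print(n,toworld(p,d['xyz'],o).round(1),round(d['confidence'],2))
E
```

```text
2.75 [417.83098288 -54.89745041 234.44931045] [-1.57036419e+00  9.00774675e-04 -2.86100424e-01]
[[-0.0, 0.956, 0.295, -80.062], [-0.001, -0.295, 0.956, -148.546], [1.0, 0.0, 0.001, -1.241], [0.0, 0.0, 0.0, 1.0]] [[432.90545238   0.         324.73514775]
 [  0.         432.90545238 234.96974438]
 [  0.           0.           1.        ]] [-0.070403  0.        0.        0.        0.      ]
bolt_knob [ 472.2 -140.5   57.1] 0.68
tab_tip [ 573.9 -104.1   93.3] 0.15
```

View pics/w1.png

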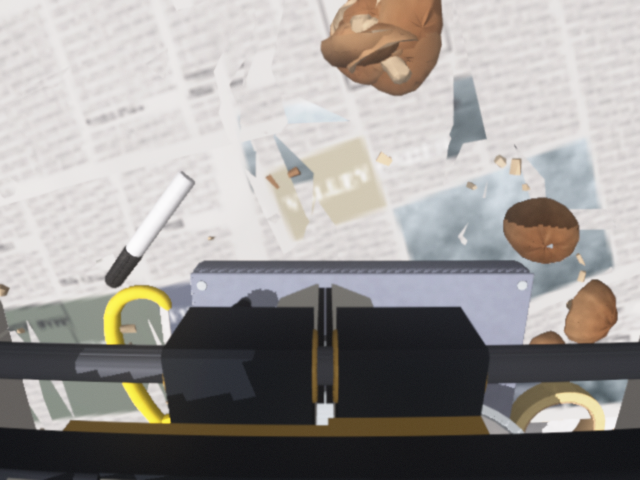

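Emit:
arm_command(deltas=[[0.026, 0.02, -0.036, 0], [0.028, 0.025, -0.038, 0], [0.028, 0.025, -0.038, 0], [0, 0.03, 0, 0], [0, 0, 0, 0]])

```text
time: 3.5
tool_pos: [461.4, -177.8, 134.6]
tcp_rot: [-1.569, 0.008, -0.284]
contact_force: [-0.6, 0.6, 0.4]
grip_width: 0.8
```

```bash
python3 - <<'E'
from h import *
o=bot.get_obs(); p=vision.capture('top'); save(p,'t2.png'); print(o['time'],o['tool_pos'],o['tcp_rot'])
q=vision.capture('wrist');save(q,'w2.png')
for s,n in ((p,'bolt_knob'),(q,'bolt_knob')):
    for d in vision.find_in(s,n)[:2]: print(n,toworld(s,d['xyz'],o).round(1),round(d['confidence'],2))
a=cv2.imread('pics/t2.png')[150:330,290:470]
cv2.imwrite('pics/c2.png',np.hstack([cv2.resize(a,(360,360),interpolation=3),cv2.resize(cv2.imread('pics/w2.png'),(427,320))[:320].repeat(1,0) if 0 else np.vstack([cv2.resize(cv2.imread('pics/w2.png'),(427,320)),np.zeros((40,427,3),np.uint8)])]))
E
```

```text
3.5 [ 461.35276347 -177.7829581   134.56592009] [-1.56871952  0.00761869 -0.28357832]
bolt_knob [ 530.3 -147.7   54.9] 0.57
bolt_knob [698.8 -20.6 189.7] 0.25
bolt_knob [ 495.6 -142.5   52.8] 0.88
```

View pics/c2.png

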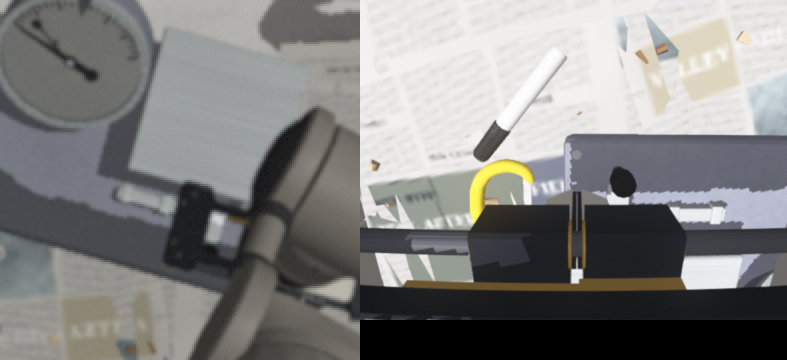

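```bash
python3 - <<'E'
from h import *
o=bot.get_obs(); q=vision.capture('wrist'); K=np.array(q['camera_matrix'])
M=np.eye(4); M[:3,:3]=R.from_euler('xyz',o['tcp_rot']).as_matrix(); M[:3,3]=o['tool_pos']; M=M@np.array(q['mount'])
u=cv2.undistortPoints(np.array([[[394,273.]]]),K,np.array(q['dist_coeffs']))[0,0]; d=M[:3,:3]@np.r_[u,1]
k=M[:3,3]+d*(75-M[2,3])/d[2]; print(o['time'],o['tool_pos'],k, R.from_euler('xyz',o['tcp_rot']).as_matrix().T@(k-o['tool_pos']))
E
```

```text
3.7 [ 464.05913826 -178.3224762   139.59332335] [ 480.64006712 -145.96452157   75.        ] [ 6.77890134 64.59533124 35.7176641 ]
```

Emit:
arm_command(deltas=[[0.007, 0.01, -0.01, 0], [0, 0.025, 0, 0], [0, 0.02, 0, 0], [0, 0.005, 0, 0], [0, 0, 0, 0]])

```text
time: 4.25
tool_pos: [467.2, -190.7, 77.6]
tcp_rot: [-1.571, 0.001, -0.283]
contact_force: [-0.1, 0.6, 0.7]
grip_width: 0.2
```

Emit:
arm_command(deltas=[[0, 0.003, 0.01, 0], [0, 0, 0.008, 0], [0, 0, 0.006, 0], [0, 0, 0.006, 0], [0, 0, 0, 0]])

```text
time: 4.75
tool_pos: [476.2, -161.1, 75.3]
tcp_rot: [-1.571, -0.001, -0.282]
contact_force: [-0.3, -0.3, -0.7]
grip_width: 0.5
```

Emit:
arm_command(deltas=[[0, 0, 0.005, 0], [0, 0, 0.005, 0], [0, 0, 0.004, 0], [0, 0, 0, 0]])

```text
time: 5.15
tool_pos: [479.8, -147.9, 75.0]
tcp_rot: [-1.571, -0.0, -0.283]
contact_force: [0.4, -0.2, 0.1]
grip_width: 0.1
```

```bash
python3 - <<'E'
from h import *
o=bot.get_obs(); print(o['time'],o['tool_pos'],o['contact_force'])
p=vision.capture('wrist'); save(p,'w3.png'); q=vision.capture('top');save(q,'t3.png'); r=vision.capture('scene'); save(r,'s3.png')
a=cv2.resize(cv2.imread('pics/w3.png'),(427,320)); b=cv2.resize(cv2.imread('pics/t3.png')[130:290,270:450],(360,320),interpolation=3)
c=cv2.resize(cv2.imread('pics/s3.png')[180:380,290:490],(270,270),interpolation=3)
d=cv2.resize(cv2.imread('pics/s3.png')[185:275,340:430],(270,270),interpolation=3)
z=np.zeros((590,787,3),np.uint8); z[:320,:427]=a; z[:320,427:]=b; z[320:,:270]=c; z[320:,270:540]=d; cv2.imwrite('pics/c3.png',z)
E
```

```text
5.15 [ 479.77617346 -147.89302828   74.95704593] [ 0.40926395 -0.20580328  0.10331729]
```

View pics/c3.png

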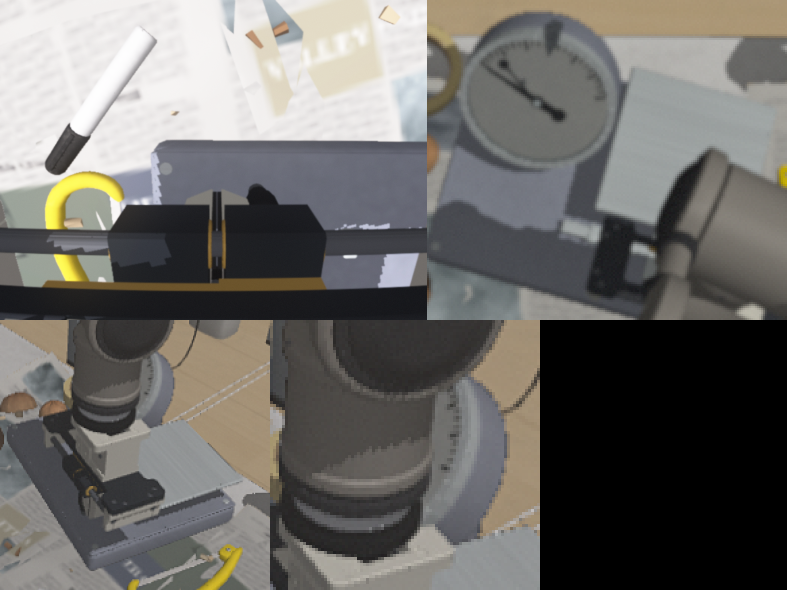

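Emit:
arm_command(deltas=[[0, 0, 0.002, 0], [0, 0, 0.002, 0]])

```text
time: 5.5
tool_pos: [480.5, -144.6, 74.7]
tcp_rot: [-1.571, 0.001, -0.284]
contact_force: [-1.5, -2.4, 0.4]
grip_width: 0.7
```

Emit:
arm_command(deltas=[[0, 0, 0.001, 0], [0, 0, 0.001, 0], [0, 0, 0, 0]])

```text
time: 5.8
tool_pos: [481.1, -142.5, 74.8]
tcp_rot: [-1.571, 0.0, -0.283]
contact_force: [-1.0, -1.4, -1.1]
grip_width: 0.6
```

Emit:
arm_command(deltas=[[0, 0, -0.015, 0], [0, -0.03, 0, 0], [0, -0.03, 0, 0], [0.03, 0, -0.005, 0], [0.03, 0, -0.005, 0]])

```text
time: 6.3
tool_pos: [532.8, -184.8, 136.6]
tcp_rot: [-1.571, -0.003, -0.284]
contact_force: [0.5, -0.5, 0.3]
grip_width: 0.1
```

Emit:
arm_command(deltas=[[0.024, 0, -0.005, 0], [0, 0.01, 0, 0], [0, 0, 0, 0]])

```text
time: 6.6
tool_pos: [552.0, -194.9, 122.9]
tcp_rot: [-1.57, 0.004, -0.284]
contact_force: [-0.3, 0.6, -0.2]
grip_width: -0.0
```

```bash
python3 - <<'E'
from h import *
o=bot.get_obs(); print(o['time'],o['tool_pos'],o['contact_force'])
p=vision.capture('wrist'); save(p,'w4.png'); q=vision.capture('top');save(q,'t4.png'); r=vision.capture('scene'); save(r,'s4.png')
a=cv2.resize(cv2.imread('pics/w4.png'),(400,300)); b=cv2.resize(cv2.imread('pics/t4.png')[125:225,275:375],(400,400),interpolation=3)
c=cv2.resize(cv2.imread('pics/s4.png')[180:380,290:490],(300,300),interpolation=3)
z=np.zeros((600,800,3),np.uint8); z[:300,:400]=a; z[:400,400:]=b; z[300:,:300]=c; cv2.imwrite('pics/c4.png',z)
E
```

```text
6.6 [ 551.95637244 -194.86384403  122.87832279] [-0.33478156  0.55800785 -0.18922347]
```

View pics/c4.png

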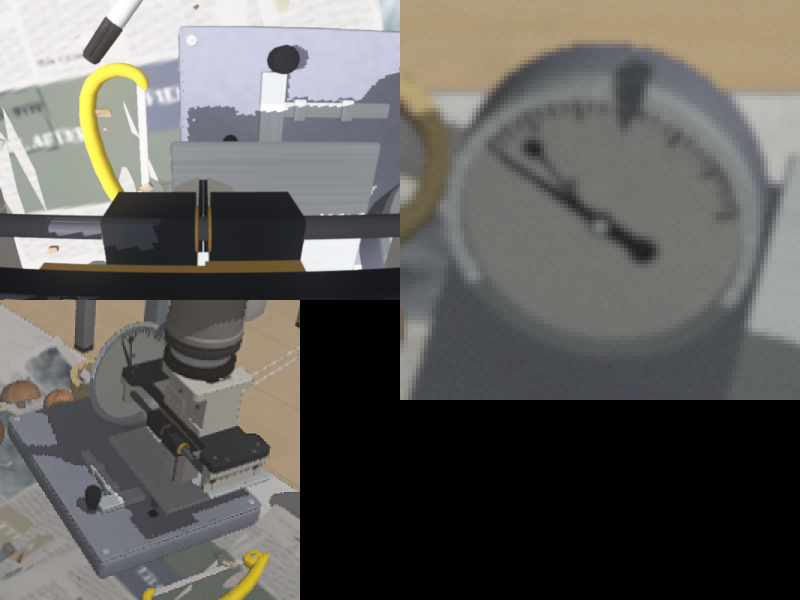

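```bash
python3 - <<'E'
from h import *
from scipy.optimize import least_squares
o=bot.get_obs(); q=vision.capture('wrist')
M=np.eye(4); M[:3,:3]=R.from_euler('xyz',o['tcp_rot']).as_matrix(); M[:3,3]=o['tool_pos']; M=M@np.array(q['mount'])
u=cv2.undistortPoints(np.array([[[283*1.6,58*1.6]]]),np.array(q['camera_matrix']),np.array(q['dist_coeffs']))[0,0]; d=M[:3,:3]@np.r_[u,1]
k=M[:3,3]+d*(83-M[2,3])/d[2]; print('knob now',k,(k-[480.6,-146,0])@[.281,.96,0])
p=vision.capture('top');T=np.linalg.inv(w2c(p))
def ray(u,v):
    x=cv2.undistortPoints(np.array([[[275+(u-400)/4,125+v/4]]],float),np.array(p['camera_matrix']),np.array(p['dist_coeffs']))[0,0]
    return T[:3,3],T[:3,:3]@np.r_[x,1]
yaw=-.285;X=np.array([np.cos(yaw),np.sin(yaw),0]);Y=np.array([-np.sin(yaw),np.cos(yaw),0]);Z=np.array([0,0,1.])
P={'ptr':(490,146),'tab':(625,128),'drag':(532,147),'tick':(733,216)}
for zc in (110,120,130,140):
  for th in (.3,.45,.6,.75):
    n=-np.cos(th)*X+np.sin(th)*Z; up=np.sin(th)*X+np.cos(th)*Z
    c,d=ray(600,226); C=c+d*(zc-c[2])/d[2]; o={}
    for k,v in P.items():
        a,b=ray(*v); w=a+b*((C-a)@n)/(b@n)-C; o[k]=(np.hypot(w@Y,w@up).round(1),np.arctan2(-w@Y,w@up))
    print(zc,th,[o[k][0] for k in P],[round(o[k][1]-o['ptr'][1],2) for k in P],round(o['ptr'][1],2))
E
```

```text
knob now [ 486.24531155 -119.93701954   83.        ] 26.60679379171839
110 0.3 [np.float64(71.2), np.float64(81.7), np.float64(62.3), np.float64(70.6)] [np.float64(0.0), np.float64(0.98), np.float64(0.29), np.float64(1.98)] -0.97
110 0.45 [np.float64(68.3), np.float64(68.6), np.float64(56.7), np.float64(67.6)] [np.float64(0.0), np.float64(1.06), np.float64(0.28), np.float64(2.15)] -1.06
110 0.6 [np.float64(66.8), np.float64(60.3), np.float64(53.6), np.float64(66.0)] [np.float64(0.0), np.float64(1.12), np.float64(0.26), np.float64(2.26)] -1.12
110 0.75 [np.float64(66.0), np.float64(54.9), np.float64(51.8), np.float64(65.1)] [np.float64(0.0), np.float64(1.15), np.float64(0.25), np.float64(2.34)] -1.16
120 0.3 [np.float64(70.6), np.float64(81.0), np.float64(61.7), np.float64(69.9)] [np.float64(0.0), np.float64(0.98), np.float64(0.29), np.float64(1.98)] -0.97
120 0.45 [np.float64(67.6), np.float64(68.0), np.float64(56.2), np.float64(67.0)] [np.float64(0.0), np.float64(1.06), np.float64(0.28), np.float64(2.15)] -1.06
120 0.6 [np.float64(66.1), np.float64(59.7), np.float64(53.1), np.float6
[... 822 characters left out ...]
), np.float64(1.15), np.float64(0.25), np.float64(2.34)] -1.16
140 0.3 [np.float64(69.2), np.float64(79.4), np.float64(60.5), np.float64(68.6)] [np.float64(0.0), np.float64(0.98), np.float64(0.29), np.float64(1.98)] -0.97
140 0.45 [np.float64(66.4), np.float64(66.7), np.float64(55.1), np.float64(65.7)] [np.float64(0.0), np.float64(1.06), np.float64(0.28), np.float64(2.15)] -1.06
140 0.6 [np.float64(64.9), np.float64(58.6), np.float64(52.1), np.float64(64.1)] [np.float64(0.0), np.float64(1.12), np.float64(0.26), np.float64(2.26)] -1.12
140 0.75 [np.float64(64.1), np.float64(53.3), np.float64(50.3), np.float64(63.2)] [np.float64(0.0), np.float64(1.15), np.float64(0.25), np.float64(2.34)] -1.16
```

Emit:
arm_command(deltas=[[0, 0.01, 0, 0], [0, 0.005, 0, 0], [0, 0.003, 0, 0], [0, 0.002, 0, 0], [0, 0, 0, 0]])

```text
time: 7.35
tool_pos: [553.4, -194.8, 104.7]
tcp_rot: [-1.571, 0.0, -0.283]
contact_force: [0.0, -0.4, 0.2]
grip_width: 0.6
```

Emit:
arm_command(deltas=[[0, 0.003, 0, 0], [0, 0.003, 0, 0], [0, 0.003, 0, 0], [0, 0.002, 0, 0], [0, 0, 0, 0]])

```text
time: 7.85
tool_pos: [553.7, -195.0, 94.8]
tcp_rot: [-1.571, -0.001, -0.283]
contact_force: [-2.5, 1.0, 7.1]
grip_width: 0.6
```

```bash
cat > look.py <<'E'
from h import *
import sys
o=bot.get_obs(); print(o['time'],o['tool_pos'],o['contact_force'])
p=vision.capture('top'); n=sys.argv[1]; save(p,'t%s.png'%n)
cv2.imwrite('pics/c%s.png'%n,cv2.resize(cv2.imread('pics/t%s.png'%n)[125:225,275:375],(600,600),interpolation=3))
E
python3 look.py 5
```

```text
7.85 [ 553.7295774  -194.9661813    94.76339381] [-2.47296652  1.04199698  7.06199743]
```

View pics/c5.png

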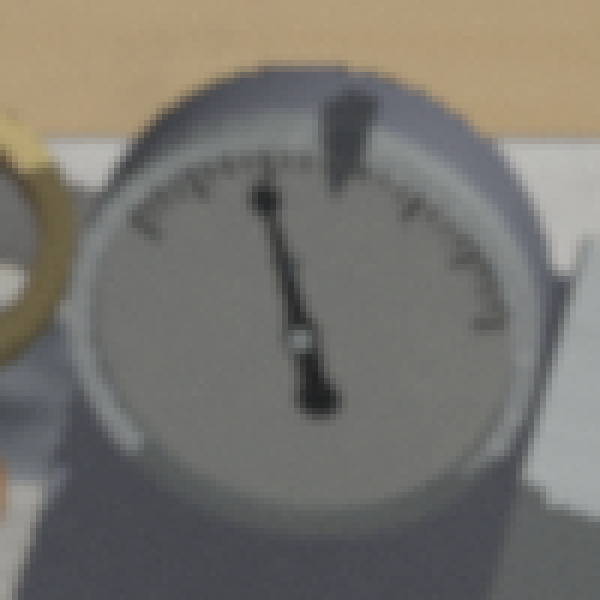

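Emit:
arm_command(deltas=[[0, 0.002, 0, 0], [0, 0.002, 0, 0], [0, 0.001, 0, 0], [0, 0, 0, 0]])

```text
time: 8.3
tool_pos: [553.8, -195.0, 90.1]
tcp_rot: [-1.571, -0.001, -0.283]
contact_force: [-2.6, 2.0, 10.2]
grip_width: 0.3
```

```bash
python3 look.py 6
```

```text
8.3 [ 553.76212305 -194.98966121   90.14754748] [-2.58202321  2.02980907 10.1527481 ]
```

View pics/c6.png

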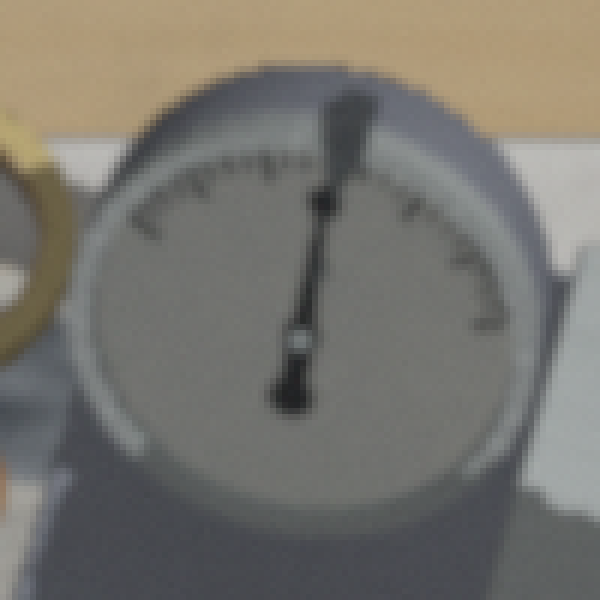

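Emit:
arm_command(deltas=[[0, 0.0008, 0, 0], [0, 0, 0, 0], [0, 0, 0, 0], [0, 0, 0, 0], [0, 0, 0, 0]])

```text
time: 8.85
tool_pos: [553.7, -195.0, 89.4]
tcp_rot: [-1.571, -0.001, -0.283]
contact_force: [-3.6, 0.4, 9.1]
grip_width: 0.5
```

```bash
python3 look.py 7
```

```text
8.85 [ 553.73906453 -194.9878823    89.42490324] [-3.62981186  0.41037264  9.12158529]
```

View pics/c7.png

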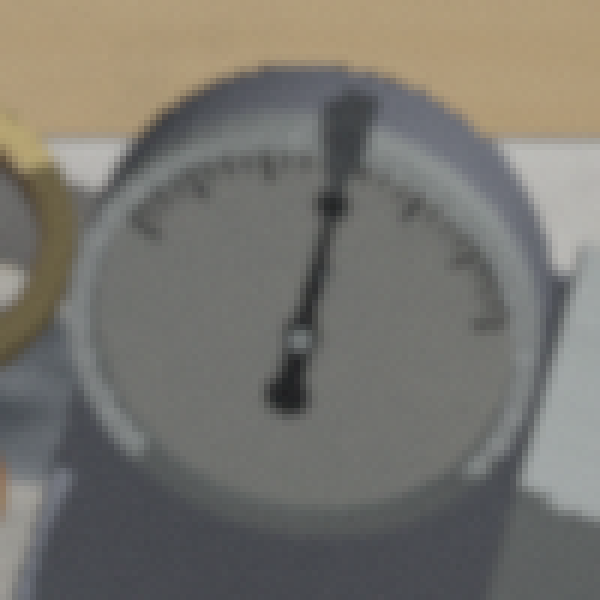

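Emit:
arm_command(deltas=[[0, 0, 0, 0], [0, 0, 0, 0], [0, 0, 0, 0], [0, 0, 0, 0], [0, 0, 0, 0]])

```text
time: 9.4
tool_pos: [553.7, -195.0, 89.4]
tcp_rot: [-1.571, -0.001, -0.283]
contact_force: [-3.4, 1.5, 9.8]
grip_width: 0.3
```

Pointer and drag hand (disc at 331,205) stand on the tab (point at about 338,192), and the hold lasted 1 s. Now I let the platform rise gently.

Emit:
arm_command(deltas=[[0, -0.003, 0, 0], [0, -0.003, 0, 0], [0, -0.003, 0, 0], [0, -0.003, 0, 0], [0, -0.003, 0, 0]])

```text
time: 9.9
tool_pos: [553.7, -195.0, 103.8]
tcp_rot: [-1.571, -0.001, -0.283]
contact_force: [-0.5, 0.7, 4.1]
grip_width: 0.6
```

Emit:
arm_command(deltas=[[0, -0.003, 0, 0], [0, -0.01, 0, 0], [0, -0.03, 0, 0], [0, -0.03, 0, 0], [0, -0.02, 0, 0]])

```text
time: 10.4
tool_pos: [554.1, -195.2, 198.6]
tcp_rot: [-1.571, -0.002, -0.283]
contact_force: [1.0, -0.1, 0.5]
grip_width: 0.8
```

Emit:
arm_command(deltas=[[-0.04, -0.01, -0.01, 0], [-0.04, 0, -0.01, 0], [-0.04, 0, -0.01, 0], [0, 0, 0, 0], [0, 0, 0, 0]])

```text
time: 10.9
tool_pos: [429.8, -190.4, 206.9]
tcp_rot: [-1.571, -0.002, -0.284]
contact_force: [-0.2, 0.8, 0.4]
grip_width: 0.3
```

```bash
python3 look.py 8
```

```text
10.9 [ 429.80761663 -190.44921976  206.93788358] [-0.24359439  0.78467404  0.39298867]
```

View pics/c8.png

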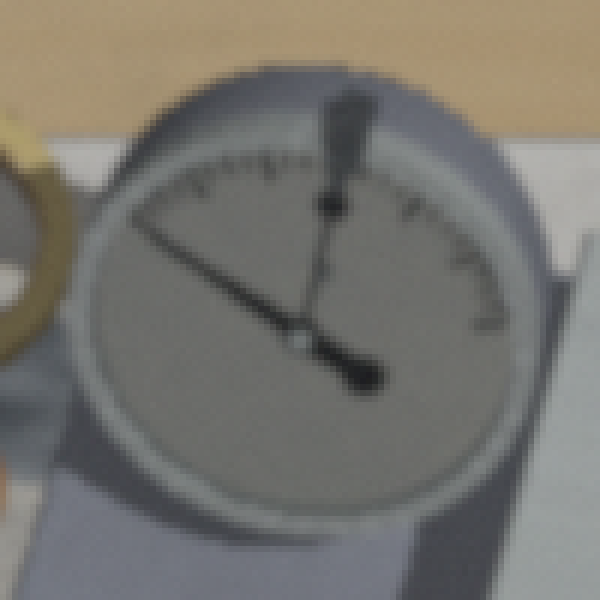

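The pointer is back at its first tick (135,220), and the drag hand is left at the tab (331,205). The arm is clear.

```bash
python3 -c "
from plant import job; print(job.close_job())"
```

```text
the job is handed in; nothing more can be done
None
```

The platform ran freely: the pointer drove the drag hand to the tab and returned to zero, and the drag hand is left standing at the tab. I handed the job in at about 11 s of the 48 s allowed; it reported no verdict.

- **Bolt:** pushed over with the fingers shut. The push distance puts its travel at about 29 mm and a wrist picture at about 27 mm, against the 22 mm needed. The readings between moves showed about 3 N.
- **Press:** made at the platform's near right corner, about 14.5 mm down. That agrees with the tab angle I measured from the pictures, about 1.15 rad. The readings showed about 10 N, and I held it at the tab for about 1 s.
- **Release:** let up at about 30 mm/s, then the arm moved clear.
- **Last picture:** the pointer is back on its first tick. The drag hand stands at the tab, at most a few hundredths of a radian short by eye.

**Not checked or in disagreement:**
- I did not measure whether the things round the scale stayed put, but no contact with them was planned or felt.
- The networks' bolt knob position was up to 50 mm off because it took in the bracket, and they did not find the hand tips reliably. I measured those points from the pictures instead.
- My first fit of the dial's position and lean was wrong, and I redid it before pressing.

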